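# Nest the pans in the rinse tray and rinse them

## Task

Rinse the little steel pans: first shut the ball valve that feeds the rinse tray fully and keep it shut while you load, then nest all the pans that are there upright in the tray, largest at the bottom and each sitting right down inside the next larger one, with their handles fanned so that every handle end is at least 5 cm from every other. When all are nested, set the valve half open, its lever at 45 degrees, leave it there for at least 5 seconds to rinse them, then shut it fully again; do not knock over the jar or the cup.

Things in the scene. Friction and masses are not known exactly. Their poses are not given: they have to be found in the camera images.
- pan_a: largest handled steel pan: round, open, tapered, 120 mm across the rim, 104 across the base, 40 high, walls and floor 3, about 160 g. Origin: centre of its underside; z up; x along its straight dark handle, a level bar from the rim, 12 mm wide, 8 high, mid-height 42 mm above the underside, ending 150 mm from the pan's axis
- pan_a_end (a point): outer end of that pan's handle, at its mid-height (150 mm from the pan's axis)
- pan_a_grip (a point): point in the middle of that handle's bar, 95 mm from the pan's axis, a good place to take it; it still lies clear outside the largest pan's rim when nested
- pan_b: second largest handled steel pan (may be absent): round, open, tapered, 100 mm across the rim, 86 across the base, 42 high, walls and floor 3, about 130 g. Origin: centre of its underside; z up; x along its straight dark handle, a level bar from the rim, 12 mm wide, 8 high, mid-height 44 mm above the underside, ending 142 mm from the pan's axis
- pan_b_end (a point): outer end of that pan's handle, at its mid-height (142 mm from the pan's axis)
- pan_b_grip (a point): point in the middle of that handle's bar, 95 mm from the pan's axis, a good place to take it; it still lies clear outside the largest pan's rim when nested
- pan_c: third handled steel pan (may be absent): round, open, tapered, 82 mm across the rim, 70 across the base, 44 high, walls and floor 3, about 100 g. Origin: centre of its underside; z up; x along its straight dark handle, a level bar from the rim, 12 mm wide, 8 high, mid-height 46 mm above the underside, ending 134 mm from the pan's axis
- pan_c_end (a point): outer end of that pan's handle, at its mid-height (134 mm from the pan's axis)
- pan_c_grip (a point): point in the middle of that handle's bar, 95 mm from the pan's axis, a good place to take it; it still lies clear outside the largest pan's rim when nested
- pan_d: smallest handled steel pan (may be absent): round, open, tapered, 64 mm across the rim, 54 across the base, 46 high, walls and floor 3, about 80 g. Origin: centre of its underside; z up; x along its straight dark handle, a level bar from the rim, 12 mm wide, 8 high, mid-height 48 mm above the underside, ending 126 mm from the pan's axis
- pan_d_end (a point): outer end of that pan's handle, at its mid-height (126 mm from the pan's axis)
- pan_d_grip (a point): point in the middle of that handle's bar, 95 mm from the pan's axis, a good place to take it; it still lies clear outside the largest pan's rim when nested
- tray (a point): centre of the inner floor of the round aluminium rinse tray (fixed): inner diameter 164 mm, floor 4 mm above the counter, wall 12 mm high over the counter and 4 mm thick. x, y, z axes of the station, z up; the feed pipe (18 mm thick, axis 18 mm up) leaves the tray along +y and carries the ball valve 200 mm from the tray's centre.
- valve_axis (a point): point on the upright turning axis of the ball valve's lever, at the lever's mid-height, 59 mm above the counter; axes as tray. The brass valve body below is 34 by 50 mm, its top 32 mm above the counter
- valve_grip (a point): point on the middle of the flat steel lever, 55 mm from its turning axis, at mid-height. The lever is a level bar 12 mm wide, 18 mm high, reaching 82 mm from the axis. Its x axis points from here to the turning axis
- valve (a joint): angle of the ball valve's lever in rad: 0 = shut (lever square across the pipe, pointing along -x of tray), 1.571 = fully open (lever along the pipe, pointing away from the tray), growing clockwise seen from above; 0.785 (45 degrees) = half open. Needs about 0.06 N m, stays where it is left, stops at both ends
- jar: bystander: small amber glass jar, 52 mm across, 70 mm high, on the counter; origin centre of its underside, z up
- cup: bystander: white ceramic cup, 76 mm across, 75 mm high, on the counter; origin centre of its underside, z up

How it is judged:
On the way, in this order (a step that is already met when the one before it is completed fails the run):
1. the valve is turned fully shut (value of joint valve below 0.11 rad), for 0.2 s.
2. with the valve still shut, all pans present are nested in the tray, handles fanned, and let go (horizontal distance between pan_a and tray below 0.033 m and z of pan_a in the frame of tray below 0.006 m and horizontal distance between each of pan_b, pan_c, pan_d and pan_a below 0.028 m and z of pan_b in the frame of pan_a below 0.008 m and z of pan_c in the frame of pan_a below 0.011 m and z of pan_d in the frame of pan_a below 0.014 m and angle between each of pan_a, pan_b, pan_c, pan_d's own z axis and vertical below 0.1 rad and horizontal distance between pan_a_end and pan_b_end above 0.045 m and horizontal distance between each of pan_a_end, pan_b_end and pan_c_end above 0.045 m and horizontal distance between each of pan_a_end, pan_b_end, pan_c_end and pan_d_end above 0.045 m and linear speed of each of pan_a, pan_b, pan_c, pan_d below 0.03 m/s and contact force between each of pan_a, pan_b, pan_c, pan_d and the fingers below 0.3 N and value of joint valve below 0.11 rad), for 0.2 s.
3. the valve is set half open and left so to rinse (value of joint valve between 0.645 and 0.925 rad), for 4 s.
4. the valve is fully shut again (value of joint valve below 0.11 rad), for 0.2 s.
At the end, for the whole second after the job is handed in: Largest pan flat in the tray; every other pan present right down in the nest (at most 8/11/14 mm above it, 28 mm aside), upright within 0.1 rad, handle ends over 45 mm apart in plan, all still and released; valve shut (within 6 degrees) (all of step 2 and velocity of joint valve below 0.05 rad/s); the robot touches nothing.
It fails at once if the jar is knocked over (angle between jar's own z axis and vertical above 0.6 rad).
It fails at once if the cup is knocked over (angle between cup's own z axis and vertical above 0.6 rad).
Of pan_b, pan_c, pan_d only 2 to 3 are there at a start; the rules pass over those that are not, and their reading is None.
At some moment in a run one of pan_b, pan_c, pan_d may be knocked a few centimetres aside while the robot is not near it.
It also fails if it takes over 210 s, if anything falls off the work surface, if the arm or the gripper's body presses on something with over 40 N, if the wrist force passes 120 N, or if a joint passes its speed limit or range.

## Robot

A 6-joint arm with a two-finger parallel gripper is mounted at the origin on the work surface. World frame = base frame: x ahead of the robot, y to its left, z up, the work surface at z = 0. Lengths are in m, angles in rad, forces in N, time in s.
With the tool pointing down it reaches from about 0.35 to 0.875 m from the base axis. Payload 4.2 kg.
Tool frame: the origin (TCP) lies on the centre line of the jaws, within the pads' length; the fingertips stand 19 mm ahead of it and the grasp point (between the pads) is the TCP (manip.nose_length is the z of the fingertips in the tool frame, in m); z points along the fingers, y is the line along which they close (so a half turn about z gives the same grasp; the last joint's range is limited). The gripper opens to 85 mm and grips with 20 to 120 N. Pads are 22 mm wide; open, the fingers measure 114 mm over their backs; the gripper's body (76 mm by 85 mm) begins 54 mm behind the grasp point. The pads swing forward as they close: fully open they stand 13 mm farther back than shut.
Start: joints at [-0.884, 0.385, 0.008, 0, -1.194, -0.259], TCP at [0.259, -0.569, 0.25] pointing down, gripper open.
Joint ranges: [-3.14, 3.14], [-1.21, 2.06], [-1.07, 1.41], [-3.16, 2.05], [-2.99, -0.16], [-3.1, 3.1]. Speed limits (rad/s): [2.79, 2.79, 3.14, 3.14, 3.14, 3.14].

## Interface

Orientations are given as a rotation vector (axis times angle).
In Python, from bench import manip gives the robot as it stands.
- The arm moves only by the shell command python3 inch.py 'ROWS' [FORCE]. ROWS is rows parted by semicolons, their numbers by spaces, 1 to 5 of them, each of 5 numbers: dx, dy, dz in m, then a turn about the tool's z in rad, then the opening from 0.0 (shut) to 1.0 (fully open); each row shifts and turns the commanded pose from where the row before left it, along the tool's axes as they then stand; what a row does not reach is not made up. A row lasts 1/8 s, in which the tool goes at most 0.0625 m and 0.188 rad, less where a joint would pass 70% of its speed; a pose out of reach is approached as far as the arm can. The fingers move at their own pace and stop on an object; FORCE is the grip in N (left out, the last holds). Time passes only in rows, so rows that do not move let the fingers close. It prints the time, the measured TCP pose, the force, the opening and the grip force at its end.
- manip.sense(): the state, without advancing time (a new reading comes with each control period).
- manip.grab_frame(name): name is "scene" or "top"; returns the picture (400x640x3 uint8, blue, green, red); there is no depth.
- manip.camera_info(name): a dict with "K" (3x3 intrinsics, pixels), "eye" and "rotation" of the camera in the world. Camera axes: x right, y up, looking along -z (the intrinsics and any distortion apply to the point x, -y, -z); pixel columns grow to the right and rows downward; lengths in m; the calibration is good to about 2 mm. A picture is of the moment at which its call begins. camera_info takes no time and is no camera call.
- manip.job_done(): hands the job in; it is judged then, once.
The state is a dict: "t": time; "qpos": joint angles; "qvel": joint speeds; "joint_torque": joint torques, N m; "tcp_pos": TCP position; "eef_rot": TCP orientation; "contact_force": force on the tool from outside, world axes, zero at the start; "ft_torque": the same for the moment, N m; "grip_width": opening from 0.0 (shut) to 1.0 (fully open); "finger_force": force on a finger pad.
Only numpy, scipy, OpenCV 4.12 (cv2) and the standard library are available. Lean on these libraries where they do the work, as an engineer would, in place of code of your own. Each camera call takes 0.05 s, during which the arm holds its last target. There are 200 camera calls.

## Working session

There is one attempt and no reset: what is moved stays moved. The work goes in short steps, Python scripts to look and compute and a shell command to move; the robot and the scene stay as the last step left them, time stands still between calls to the robot, and variables do not carry over. Pictures are saved under pics/ and viewed, at most 14 in all, crops included, and the job is handed in when it is done.

```bash
ls; mkdir -p pics
python3 - <<'E'
from bench import manip
import cv2
for n in("scene","top"):
    cv2.imwrite(f"pics/{n}0.png",manip.grab_frame(n)); print(n,manip.camera_info(n))
print(manip.sense())
E
```

```text
bench.py
inch.py
pics
scene {'K': array([[495.92129323,   0.        , 316.63787568],
       [  0.        , 495.92129323, 210.79253032],
       [  0.        ,   0.        ,   1.        ]]), 'eye': array([1.0151552 , 0.66271097, 0.88173771]), 'rotation': array([0.29427354, 0.99217263, 2.41065714])}
top {'K': array([[442.30387739,   0.        , 317.49989163],
       [  0.        , 442.30387739, 198.88531516],
       [  0.        ,   0.        ,   1.        ]]), 'eye': array([ 0.3719473 , -0.03113453,  1.104777  ]), 'rotation': array([ 0.16070345, -0.1287637 , -1.55744749])}
{'t': 0.1, 'qpos': array([-8.84406516e-01,  3.85467769e-01,  6.75363844e-03, -4.59694103e-04,
       -1.19399472e+00, -2.58626307e-01]), 'qvel': array([-0.00043491, -0.00203287,  0.00360791,  0.00222543,  0.00015732,
        0.00086676]), 'joint_torque': array([-4.40943277e-04, -3.93318665e+01,  1.88930386e+01,  4.19798434e+00,
       -2.62128699e-03, -2.35653161e-06]), 'tcp_pos': array([ 0.25910619, -0.56822145,  0.24933098]), 'eef_rot': array([ 6.66453576e-01, -3.06958578e+00, -2.98000859e-03]), 'contact_force': array([-0.20627325, -0.0626901 , -0.07034247]), 'ft_torque': array([ 0.01262524, -0.05271814,  0.05164977]), 'finger_force': 0.0, 'grip_width': 1.0007247876383447}
```
View pics/top0.png

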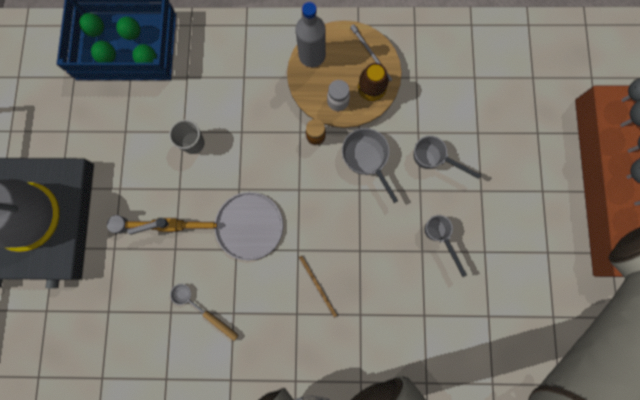

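View pics/scene0.png

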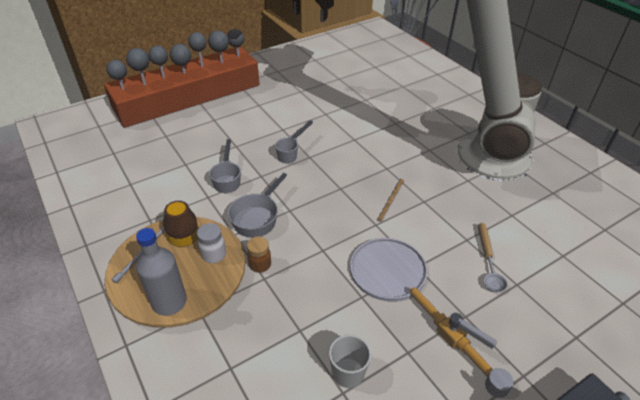

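The top view shows the tray at about (251,226), the valve at about (165,226) and the jar at about (316,132). The cup is at about (186,136). There are three pans, at about (365,152), (430,152) and (439,228). I'll zoom in to get precise positions.

Create h.py:
```python
import numpy as np, cv2
from bench import manip
from scipy.spatial.transform import Rotation as R
def cam(n):
    c=manip.camera_info(n); return c["K"],np.array(c["eye"]),R.from_rotvec(c["rotation"]).as_matrix()
def ray(n,u,v,z):
    K,e,M=cam(n); d=M@(np.diag([1,-1,-1])@np.linalg.inv(K)@[u,v,1]); return e+d*(z-e[2])/d[2]
def proj(n,P):
    K,e,M=cam(n); p=(np.atleast_2d(P)-e)@M*[1,-1,-1]; q=p@K.T; return q[:,:2]/q[:,2:]
def crop(n,x,y,w,h,s,out,img=None,pts=()):
    im=manip.grab_frame(n) if img is None else img
    c=cv2.resize(im[y:y+h,x:x+w],None,fx=s,fy=s,interpolation=cv2.INTER_CUBIC)
    for p in pts: cv2.circle(c,tuple(int(round(k)) for k in ((p[0]+.5-x)*s,(p[1]+.5-y)*s)),1,(0,0,255),-1)
    cv2.imwrite(out,c)
def goto(x,y,z,yaw=None):
    "shift in tool axes from measured pose to world xyz; yaw= world angle of tool y axis (mod pi)"
    s=manip.sense(); M=R.from_rotvec(s["eef_rot"]).as_matrix()
    d=M.T@(np.array([x,y,z])-s["tcp_pos"]); cur=np.arctan2(M[1,1],M[0,1])
    r=None
    if yaw is not None: r=-((yaw-cur+np.pi/2)%np.pi-np.pi/2)
    print("t",round(s["t"],2),"tcp",s["tcp_pos"].round(4),"yawY",cur.round(3),"q6",s["qpos"][5].round(2),"d",d.round(4),"turn",r)
```

Run:
```python
from h import *
crop("top",330,120,160,165,5,"pics/c1.png".replace("c1","c1"))
im=cv2.imread("pics/c1.png"); cv2.imwrite("pics/c1.png",cv2.resize(im,None,fx=.72,fy=.72,interpolation=cv2.INTER_AREA))
crop("top",95,180,200,90,4,"pics/c2.png")
for u,v,z in [(251,226,.012),(165,225,.059),(365,152,.04),(430,152,.04),(439,228,.04),(316,132,.035),(186,136,.04)]: print(ray("top",u,v,z).round(3))
```

```text
[0.506 0.157 0.012]
[0.501 0.356 0.059]
[ 0.69  -0.126  0.04 ]
[ 0.691 -0.287  0.04 ]
[ 0.501 -0.302  0.04 ]
[ 0.744 -0.003  0.035]
[0.73  0.326 0.04 ]
```

View pics/c1.png

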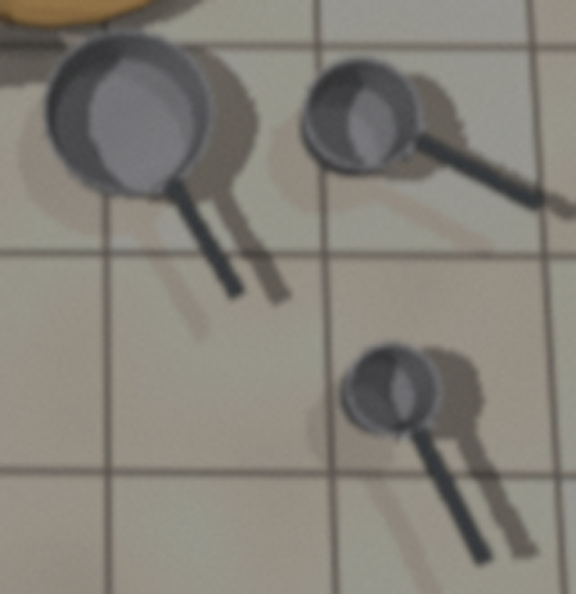

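View pics/c2.png

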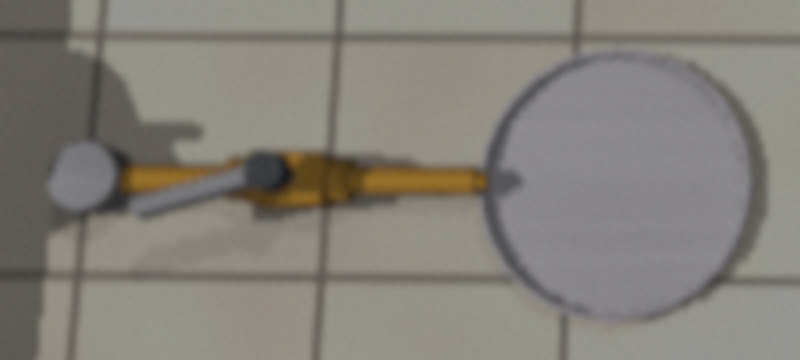

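The three pans present measure about 115, 80 and 65 mm across the rim, so they are a, c and d, and pan_b is absent. The lever is nearly fully open: its hub is at crop (265,170) and its end at (138,207). Next I fit the poses and overlay them on the picture.

```bash
cat >> h.py <<'E'
PAN=dict(a=(.060,.040,.042,.150),b=(.05,.042,.044,.142),c=(.041,.044,.046,.134),d=(.032,.046,.048,.126))
def panpose(k,uc,ue):
    r,h,hm,L=PAN[k]; c=ray("top",*uc,h); e=ray("top",*ue,hm+.004); v=e-c
    a=np.arctan2(v[1],v[0]); g=c[:2]+.095*np.array([np.cos(a),np.sin(a)])
    print(k,"c",c[:2].round(4),"L",np.hypot(*v[:2]).round(4),L,"yaw",a.round(3),"grip",g.round(4)); return c[:2],a
def panpts(k,c,a):
    r,h,hm,L=PAN[k]; t=np.linspace(0,2*np.pi,60); P=[[c[0]+r*np.cos(s),c[1]+r*np.sin(s),h] for s in t]
    return P+[[c[0]+s*np.cos(a),c[1]+s*np.sin(a),hm+.004] for s in np.linspace(r,L,10)]
E
python3 - <<'E'
from h import *
f=lambda x,y:(330+x/3.6-.5,120+y/3.6-.5)
im=manip.grab_frame("top"); P=[]
for k,c,e in [("a",(130,113),(236,294)),("c",(361,116),(541,203)),("d",(391,390),(484,560))]:
    P+=panpts(k,*panpose(k,f(*c),f(*e)))
g=lambda x,y:(95+x/4-.5,180+y/4-.5)
tl=ray("top",*g(485,185),.012);tr=ray("top",*g(756,185),.012)
T=ray("top",*g(620,185),.012); print("tray",T,np.linalg.norm(tl-tr))
for z in (.068,.075): print("hub",ray("top",*g(265,170),z))
hub=ray("top",*g(265,170),.07);end=ray("top",*g(138,207),.068);v=end-hub
print("lever",hub,end,np.hypot(*v[:2]),"ang",np.arctan2(v[1],v[0]))
print("pipe end",ray("top",*g(470,182),.027),"pipe far",ray("top",*g(135,180),.027))
pp=proj("top",P); crop("top",330,120,160,165,3.6,"pics/c3.png",im,pp)
Q=[[T[0]+.086*np.cos(s),T[1]+.086*np.sin(s),.012] for s in np.linspace(0,6.28,60)]
sc=manip.grab_frame("scene"); crop("scene",170,80,420,320,1.9,"pics/s3.png",sc,proj("scene",P+Q+[[*hub[:2],.068],[*(T[:2]+[0,.2]),.068],[*end[:2],.068]]))
E
```

```text
a c [ 0.6932 -0.1272] L 0.1457 0.15 yaw -2.645 grip [ 0.6097 -0.1725]
c c [ 0.6906 -0.2854] L 0.1329 0.134 yaw -2.059 grip [ 0.646  -0.3693]
d c [ 0.5009 -0.2979] L 0.1234 0.126 yaw -2.688 grip [ 0.4155 -0.3395]
tray [0.50660496 0.16110353 0.012     ] 0.16945281014659921
hub [0.50701434 0.36336268 0.068     ]
hub [0.50610241 0.36069915 0.075     ]
lever [0.50675379 0.36260167 0.07      ] [0.48433425 0.4375576  0.068     ] 0.07823699514359152 ang 1.8614299809386348
pipe end [0.50588849 0.25122358 0.027     ] pipe far [0.50550819 0.45945766 0.027     ]
```

View pics/s3.png

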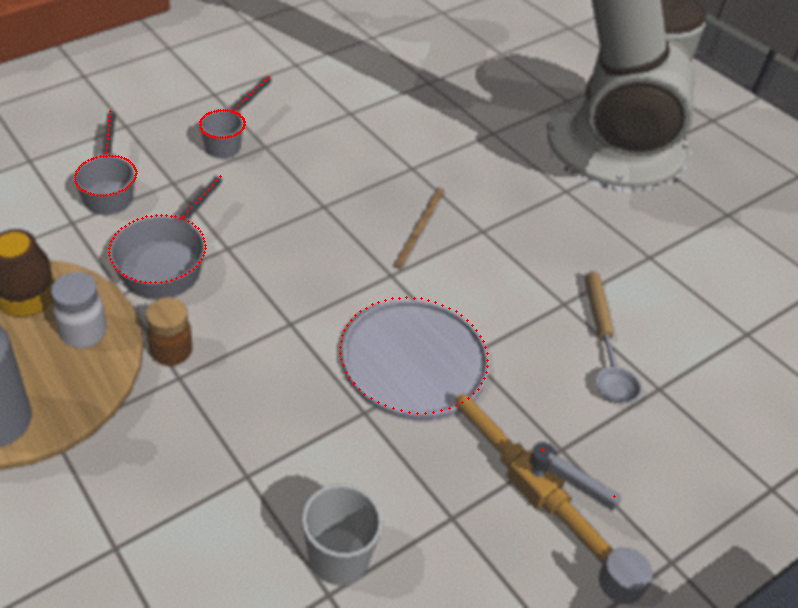

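The overlays fit all three pans and the tray. The valve axis is at about (0.5065, 0.3625), with the lever at world angle 1.86 (valve about 1.28). First I move to above the lever grip.

```bash
python3 -c "
from h import *
goto(.4908,.4152,.15,1.861+np.pi/2)"
```

```text
t 0.3 tcp [ 0.2592 -0.5685  0.2499] yawY 1.999 q6 -0.26 d [-0.6188  0.799   0.1005] turn -1.4332802168166934
```

```bash
R='-.0364 .047 .004 0 .5;-.0364 .047 .004 0 .5' ; 
python3 inch.py '-.036 .047 .004 0 .5;-.036 .047 .004 0 .5;-.036 .047 .004 0 .5;-.036 .047 .004 0 .5;-.036 .047 .004 0 .5' 40 | tail -1
python3 inch.py '-.036 .047 .004 0 .5;-.036 .047 .004 0 .5;-.036 .047 .004 0 .5;-.036 .047 .004 0 .5;-.036 .047 .004 0 .5' | tail -1
python3 inch.py '-.036 .047 .004 0 .5;-.036 .047 .004 0 .5;-.036 .047 .004 0 .5;-.036 .047 .004 0 .5;-.036 .047 .004 0 .5' | tail -1
python3 inch.py '-.036 .047 .004 0 .5;0 0 0 -.18 .5;0 0 0 -.18 .5;0 0 0 -.18 .5;0 0 0 -.18 .5' | tail -1
python3 inch.py '0 0 0 -.18 .5;0 0 0 -.18 .5;0 0 0 -.18 .5;0 0 0 -.18 .5;0 0 0 0 .5' | tail -1
python3 -c "
from h import *
goto(.4908,.4152,.15,1.861+np.pi/2)"
```

```text
finger_force: 0.0
finger_force: 0.0
finger_force: 0.0
finger_force: 0.0
finger_force: 0.0
t 3.42 tcp [0.4714 0.3545 0.1863] yawY -2.847 q6 -0.62 d [-0.0524 -0.0362  0.0363] turn 0.0046837878122163445
```

```bash
python3 inch.py '-.0524 -.0362 0 0 .5;0 0 0 0 .5;0 0 .05 0 .5;0 0 .05 0 .5;0 0 0 0 .5' | tail -1
python3 -c "
from h import *
goto(.4908,.4152,.061,1.861+np.pi/2)
x,y,w,h=95,150,160,120
crop('top',x,y,w,h,4,'pics/v1.png');print(manip.sense()['contact_force'])"
```

```text
finger_force: 0.0
t 4.05 tcp [0.4883 0.4114 0.0822] yawY -2.847 q6 -0.66 d [-0.003  -0.0037  0.0212] turn 0.004114801518826816
[ 0.022061   -0.31602748  0.83956785]
```

View pics/v1.png

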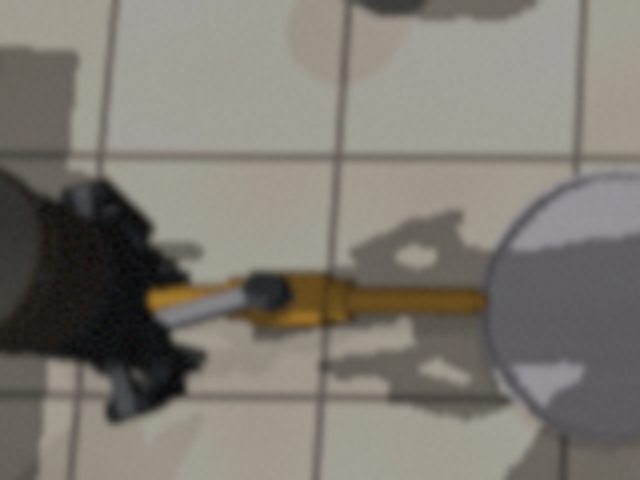

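The fingers straddle the lever, at crop (165,265) and (190,360) with the lever between them at about (175,315). I lower and close.

```bash
python3 inch.py '-.003 -.0037 .021 0 .5;0 0 0 0 .5;0 0 0 0 0;0 0 0 0 0;0 0 0 0 0' 25
python3 -c "
from h import *
goto(.4908,.4152,.061,1.861+np.pi/2)
# arc step in tool axes
A=np.array([.5065,.3625])
for th in np.linspace(1.861,1.861+1.31,9)[:2]: print(A+.055*np.array([np.cos(th),np.sin(th)]))
s=manip.sense();M=R.from_rotvec(s['eef_rot']).as_matrix();print(M.round(3))"
```

```text
t: 4.72
tcp_pos: [0.4925, 0.4183, 0.0664]
eef_rot: [-2.525, 1.869, 0.001]
contact_force: [-5.4, -0.1, 6.1]
grip_width: 0.134
finger_force: 24.5
t 4.72 tcp [0.4925 0.4183 0.0664] yawY -2.845 q6 -0.66 d [0.0024 0.0025 0.0054] turn 0.006114779744109455
[0.49076189 0.41520021]
[0.48238128 0.41192962]
[[ 0.292 -0.956 -0.   ]
 [-0.956 -0.292  0.001]
 [-0.001  0.    -1.   ]]
```

```bash
python3 inch.py '.0008 .0097 0 -.17 0;.0008 .0097 0 -.17 0;.0008 .0097 0 -.17 0;.0008 .0097 0 -.17 0;0 0 0 0 0'
python3 inch.py '.0008 .0097 0 -.17 0;.0008 .0097 0 -.17 0;.0008 .0097 0 -.17 0;0 0 0 0 0;0 0 0 0 0'
python3 -c "
from h import *
goto(.4515,.3625,.061,np.pi*1.5)
s=manip.sense();print(s['ft_torque'])"
```

```text
t: 5.35
tcp_pos: [0.4616, 0.396, 0.0664]
eef_rot: [-3.003, 0.918, 0.0]
contact_force: [-6.2, 2.7, 5.1]
grip_width: 0.134
finger_force: 24.7
t: 5.98
tcp_pos: [0.4521, 0.3692, 0.0664]
eef_rot: [-3.137, 0.131, -0.001]
contact_force: [-5.6, 2.6, 5.6]
grip_width: 0.129
finger_force: 24.8
t 5.97 tcp [0.4521 0.3692 0.0664] yawY -1.654 q6 0.53 d [-0.      0.0067  0.0054] turn -0.08342857562851336
[0.64584552 2.00212253 0.12607409]
```

```bash
python3 inch.py '.0003 .0065 0 -.12 0;0 0 0 0 0;0 0 0 0 0'
python3 -c "
from h import *
goto(.4515,.3625,.061,np.pi*1.5)"
python3 inch.py '0 0 0 0 .6;0 0 0 0 .6;0 0 -.05 0 .6;0 0 -.05 0 .6;0 0 0 0 .6'
python3 -c "
from h import *
goto(.6097,-.1725,.11,2.07)
crop('top',95,150,160,120,4,'pics/v2.png')"
```

```text
t: 6.35
tcp_pos: [0.4519, 0.3641, 0.0664]
eef_rot: [-3.136, -0.052, -0.002]
contact_force: [-7.4, 6.0, 4.7]
grip_width: 0.136
finger_force: 31.2
t 6.35 tcp [0.4519 0.3641 0.0664] yawY -1.537 q6 0.65 d [-0.0005  0.0016  0.0054] turn 0.03335235075805265
t: 6.98
tcp_pos: [0.4545, 0.3633, 0.1699]
eef_rot: [-3.134, -0.057, -0.011]
contact_force: [-0.4, 0.3, 0.3]
grip_width: 0.6
finger_force: 0.0
t 6.97 tcp [0.4545 0.3633 0.1699] yawY -1.535 q6 0.65 d [0.1353 0.5414 0.0572] turn -0.4629695219547152
```

View pics/v2.png

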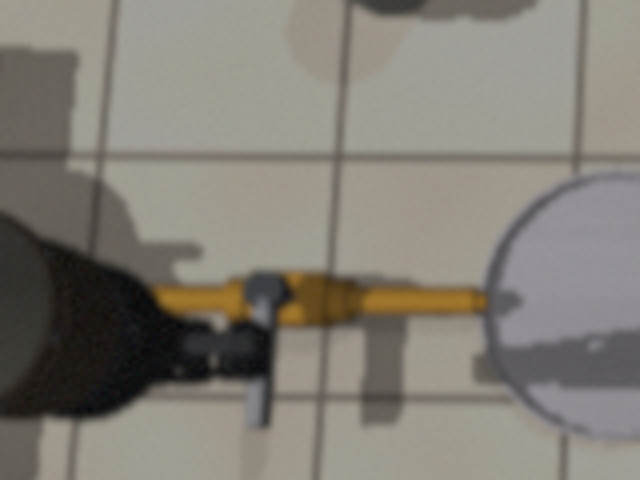

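The lever now lies square across the pipe, hub (268,290) to end (258,420), so the valve is shut. I move above pan_a's handle.

```bash
python3 inch.py '.015 .06 0 0 .6;.015 .06 0 0 .6;.015 .06 0 0 .6;.015 .06 0 0 .6;.015 .06 0 0 .6'|tail -1
python3 inch.py '.015 .06 0 0 .6;.015 .06 0 0 .6;.015 .06 0 0 .6;.015 .06 0 0 .6;0 0 0 0 .6'|tail -1
python3 inch.py '0 0 0 -.155 .6;0 0 0 -.155 .6;0 0 0 -.153 .6;0 0 .03 0 .6;0 0 0 0 .6' 90
python3 -c "
from h import *
goto(.6097,-.1725,.043,2.07)"
```

```text
finger_force: 0.0
finger_force: 0.0
t: 8.9
tcp_pos: [0.6041, -0.1723, 0.1317]
eef_rot: [-3.041, -0.775, 0.012]
contact_force: [-0.0, 0.2, 0.2]
grip_width: 0.598
finger_force: 0.0
t 8.9 tcp [ 0.6041 -0.1723  0.1317] yawY -1.072 q6 2.09 d [0.0054 0.0033 0.0887] turn -0.00015751475340941568
```

```bash
python3 inch.py '.0054 .0033 0 0 .6;0 0 .045 0 .6;0 0 .035 0 .6;0 0 .0087 0 .6;0 0 0 0 .6'
python3 -c "
from h import *
goto(.6097,-.1725,.043,2.07)"
python3 inch.py '0 0 0 0 0;0 0 0 0 0;0 0 0 0 0;0 0 0 0 0' 90
python3 inch.py '0 0 -.03 0 0;0 0 -.03 0 0;0 0 -.03 0 0;0 0 0 0 0'
python3 -c "
from h import *
crop('scene',170,80,420,320,1.9,'pics/a1.png')
goto(.5066-.095,.1611,.12,np.pi/2)"
```

```text
t: 9.52
tcp_pos: [0.614, -0.1735, 0.0474]
eef_rot: [3.043, 0.777, 0.001]
contact_force: [-0.4, -0.4, 1.0]
grip_width: 0.602
finger_force: 0.0
t 9.53 tcp [ 0.614  -0.1735  0.0474] yawY -1.071 q6 2.09 d [-0.0033 -0.0029  0.0044] turn 0.00054797623452707
t: 10.02
tcp_pos: [0.6137, -0.1735, 0.0479]
eef_rot: [3.043, 0.776, 0.003]
contact_force: [-1.3, 0.4, 4.8]
grip_width: 0.115
finger_force: 88.0
t: 10.52
tcp_pos: [0.6142, -0.1736, 0.1387]
eef_rot: [3.043, 0.776, 0.007]
contact_force: [-0.4, -1.1, -1.1]
grip_width: 0.11
finger_force: 88.1
t 10.57 tcp [ 0.6129 -0.1733  0.1367] yawY -1.072 q6 2.09 d [-0.0168 -0.3899  0.0168] turn 0.49873090139871046
```

View pics/a1.png

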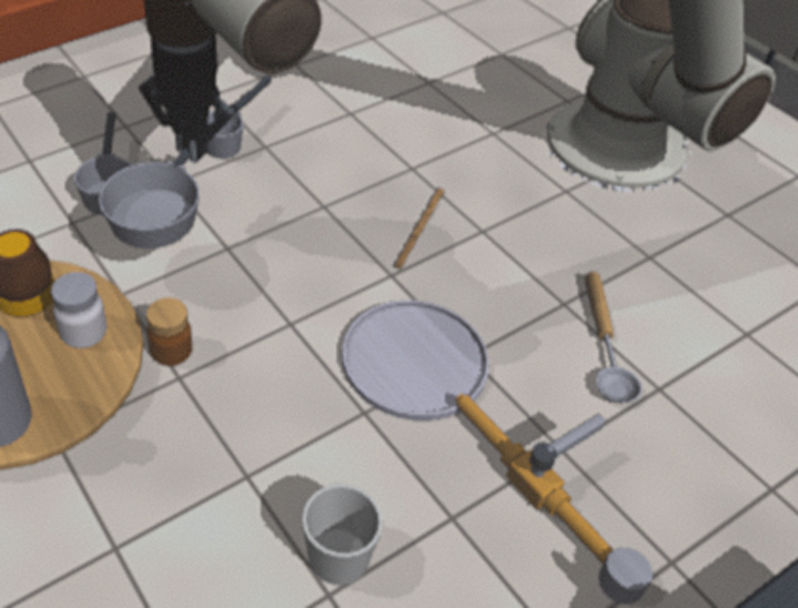

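Pan_a is held level above the counter, at crop (150,200), and is clear of the jar. I carry it to the tray.

```bash
python3 inch.py '-.002 -.04 0 0 0;-.002 -.058 0 0 0;-.002 -.058 0 0 0;-.002 -.058 0 0 0;-.002 -.058 0 0 0'|tail -1
python3 inch.py '-.002 -.058 0 0 0;-.002 -.04 0 0 0;-.002 -.018 0 0 0;0 0 0 .12 0;0 0 0 .16 0'|tail -1
python3 inch.py '0 0 0 .16 0;0 0 0 .06 0;0 0 0 0 0'
python3 -c "
from h import *
goto(.4146,.1611,.053,np.pi/2)
crop('top',150,130,200,150,4,'pics/a2.png')"
```

```text
finger_force: 88.1
finger_force: 88.2
t: 12.2
tcp_pos: [0.4123, 0.1589, 0.1352]
eef_rot: [3.14, -0.001, -0.004]
contact_force: [0.1, 0.1, -1.7]
grip_width: 0.112
finger_force: 88.1
t 12.2 tcp [0.4123 0.1589 0.1352] yawY -1.571 q6 0.83 d [ 0.0026 -0.0024  0.0822] turn -0.0006298882729849353
```

View pics/a2.png

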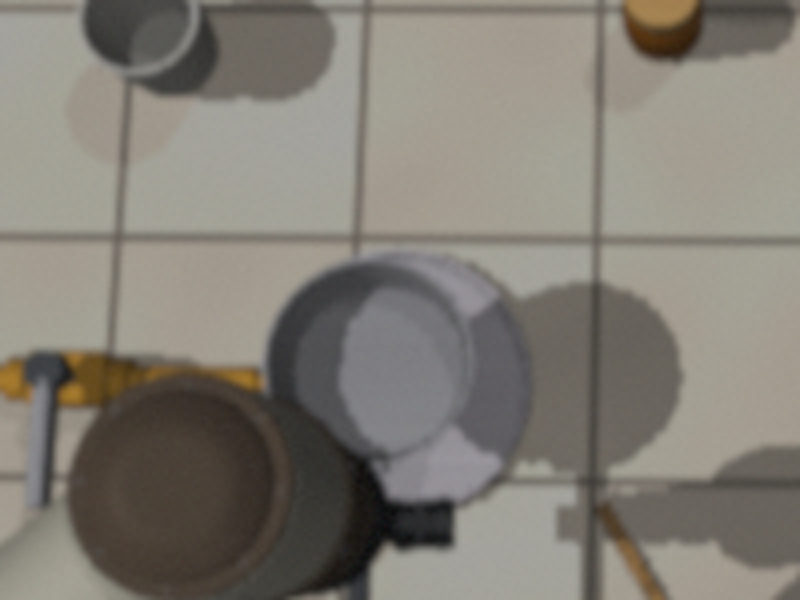

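```bash
python3 -c "
from h import *
print(ray('top',242.25,219.5,.133), ray('top',242.25,219.5,.125))"
```

```text
[0.5055436  0.15652955 0.133     ] [0.50664341 0.15807446 0.125     ]
```

```bash
python3 inch.py '.001 -.0035 0 0 0;0 0 .04 0 0;0 0 .035 0 0;0 0 .004 0 0;0 0 0 0 0'
python3 inch.py '0 0 .003 0 0;0 0 .002 0 0;0 0 0 0 0'
```

```text
t: 12.88
tcp_pos: [0.4148, 0.1636, 0.0581]
eef_rot: [-3.141, 0.0, -0.001]
contact_force: [0.6, 0.7, -0.8]
grip_width: 0.115
finger_force: 88.1
t: 13.25
tcp_pos: [0.4146, 0.1634, 0.0531]
eef_rot: [-3.141, 0.001, -0.002]
contact_force: [-0.8, -0.6, -0.6]
grip_width: 0.108
finger_force: 88.2
```

Still hanging (−0.6 N); I lower it a little more, release and move toward pan_c.

```bash
python3 inch.py '0 0 .002 0 0;0 0 0 0 0'
python3 inch.py '0 0 0 0 .5;0 0 0 0 .5;0 0 0 0 .5;0 0 -.05 0 .5;0 0 -.05 0 .5'
python3 inch.py '-.03 .0 -.03 0 .5;-.03 .05 0 0 .5;0 .05 0 0 .5;0 .05 0 0 .5;0 0 0 0 .5'
python3 -c "
from h import *
cv2.imwrite('pics/b0.png',manip.grab_frame('top'))
crop('top',190,110,300,190,2.6,'pics/b1.png',cv2.imread('pics/b0.png'))
goto(.646,-.3693,.12,2.65)"
```

```text
t: 13.5
tcp_pos: [0.4141, 0.1634, 0.0517]
eef_rot: [-3.141, 0.0, -0.0]
contact_force: [-5.6, 1.3, 10.1]
grip_width: 0.114
finger_force: 89.6
t: 14.12
tcp_pos: [0.414, 0.1627, 0.1513]
eef_rot: [3.14, -0.001, -0.003]
contact_force: [0.5, 1.3, -0.2]
grip_width: 0.502
finger_force: 0.0
t: 14.75
tcp_pos: [0.3532, 0.0106, 0.1804]
eef_rot: [3.141, -0.01, -0.001]
contact_force: [-0.3, 0.5, 0.2]
grip_width: 0.501
finger_force: 0.0
t 14.8 tcp [0.3539 0.0119 0.1806] yawY -1.575 q6 1.06 d [0.2937 0.38   0.0606] turn -1.0835384115835875
```

View pics/b1.png

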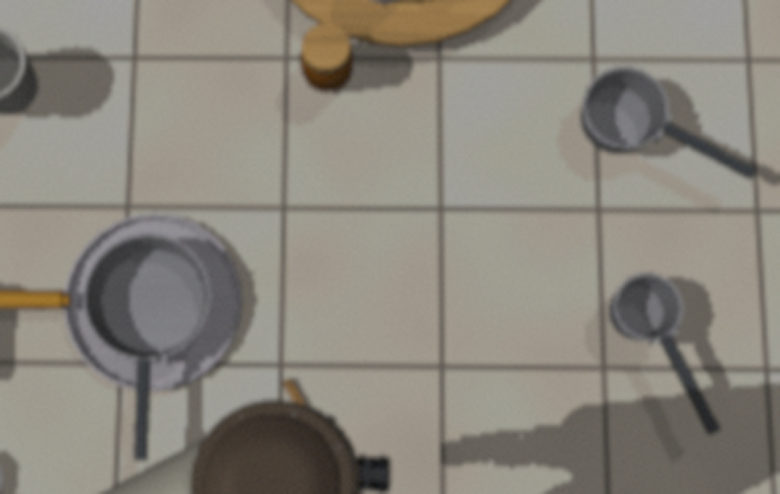

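Pan_a sits in the tray, rim centre at crop (149,296). Pan_c at (625,109) and pan_d at (647,306) are where they were. To keep joint 6 well inside its range I turn +2.06 on the way to pan_c.

```bash
python3 inch.py '.0367 .0475 0 0 .5;.0367 .0475 0 0 .5;.0367 .0475 0 0 .5;.0367 .0475 0 0 .5;.0367 .0475 0 0 .5'|tail -1
python3 inch.py '.0367 .0475 0 0 .5;.0367 .0475 0 0 .5;.0367 .0475 0 0 .5;0 0 0 .187 .5;0 0 0 .187 .5'|tail -1
python3 inch.py '0 0 0 .187 .5;0 0 0 .187 .5;0 0 0 .187 .5;0 0 0 .187 .5;0 0 0 .187 .5'|tail -1
python3 inch.py '0 0 0 .187 .5;0 0 0 .187 .5;0 0 0 .187 .5;0 0 .03 .187 .5;0 0 0 0 .5'
python3 -c "
from h import *
print(ray('top',246.8,223.3,.044))
f=lambda x,y:(190+x/2.6-.5,110+y/2.6-.5)
panpose('c',f(625,109),f(753,174));panpose('d',f(647,306),f(713,430))
goto(.646,-.3693,.051,2.65)"
```

```text
finger_force: 0.0
finger_force: 0.0
finger_force: 0.0
t: 17.3
tcp_pos: [0.6469, -0.365, 0.1467]
eef_rot: [1.623, -2.685, -0.009]
contact_force: [-0.1, -0.1, 0.0]
grip_width: 0.499
finger_force: 0.0
[0.50857977 0.16226727 0.044     ]
c c [ 0.6913 -0.2857] L 0.1322 0.134 yaw -2.08 grip [ 0.6451 -0.3686]
d c [ 0.5025 -0.2986] L 0.124 0.126 yaw -2.7 grip [ 0.4166 -0.3391]
t 17.3 tcp [ 0.6469 -0.365   0.1467] yawY 2.658 q6 -0.19 d [ 0.0042 -0.0019  0.0957] turn 0.00807421335218006
```

```bash
python3 inch.py '.0042 -.0019 0 .014 .5;0 0 .05 0 .5;0 0 .04 0 .5;0 0 .007 0 .5;0 0 0 0 .5'
python3 -c "
from h import *
goto(.6455,-.369,.048,2.644)"
python3 inch.py '0 0 0 0 0;0 0 0 0 0;0 0 0 0 0;0 0 0 0 0' 90
python3 inch.py '0 0 -.04 0 0;0 0 -.04 0 0;0 0 -.04 0 0;0 0 0 0 0'
python3 -c "
from h import *
goto(.5086,.1623-.095,.15,0)"
```

```text
t: 17.92
tcp_pos: [0.6482, -0.3723, 0.0551]
eef_rot: [-1.603, 2.701, -0.004]
contact_force: [1.3, 0.7, 0.5]
grip_width: 0.501
finger_force: 0.0
t 17.93 tcp [ 0.6482 -0.3723  0.0551] yawY 2.642 q6 -0.19 d [-0.0016  0.004   0.0071] turn -0.0021566136595536634
t: 18.42
tcp_pos: [0.6479, -0.3725, 0.0554]
eef_rot: [-1.601, 2.701, -0.004]
contact_force: [-1.0, -1.8, 4.8]
grip_width: 0.109
finger_force: 88.2
t: 18.92
tcp_pos: [0.6488, -0.3723, 0.1777]
eef_rot: [-1.6, 2.698, -0.009]
contact_force: [-0.3, 0.9, -2.4]
grip_width: 0.108
finger_force: 88.2
t 18.93 tcp [ 0.6488 -0.3723  0.1777] yawY 2.641 q6 -0.2 d [-0.3183  0.3341  0.0255] turn -0.5006026039677494
```

```bash
python3 inch.py '-.028 .03 0 0 0;-.0395 .0415 0 0 0;-.0395 .0415 0 0 0;-.0395 .0415 0 0 0;-.0395 .0415 0 0 0'|tail -1
python3 inch.py '-.0395 .0415 0 0 0;-.0395 .0415 0 0 0;-.0395 .0415 0 0 0;-.012 .011 0 0 0;0 0 0 -.1 0'|tail -1
python3 inch.py '0 0 0 -.15 0;0 0 0 -.15 0;0 0 0 -.1 0;0 0 0 0 0;0 0 0 0 0'
python3 -c "
from h import *
goto(.5086,.065,.066,0)
crop('top',170,150,160,120,5,'pics/c4.png')"
```

```text
finger_force: 88.2
finger_force: 88.2
t: 20.8
tcp_pos: [0.5081, 0.0647, 0.173]
eef_rot: [2.217, -2.224, -0.001]
contact_force: [0.6, -0.7, -1.4]
grip_width: 0.109
finger_force: 88.3
t 20.8 tcp [0.5081 0.0647 0.173 ] yawY 3.139 q6 -0.45 d [-0.0003 -0.0006  0.107 ] turn -0.003091381167921181
```

View pics/c4.png

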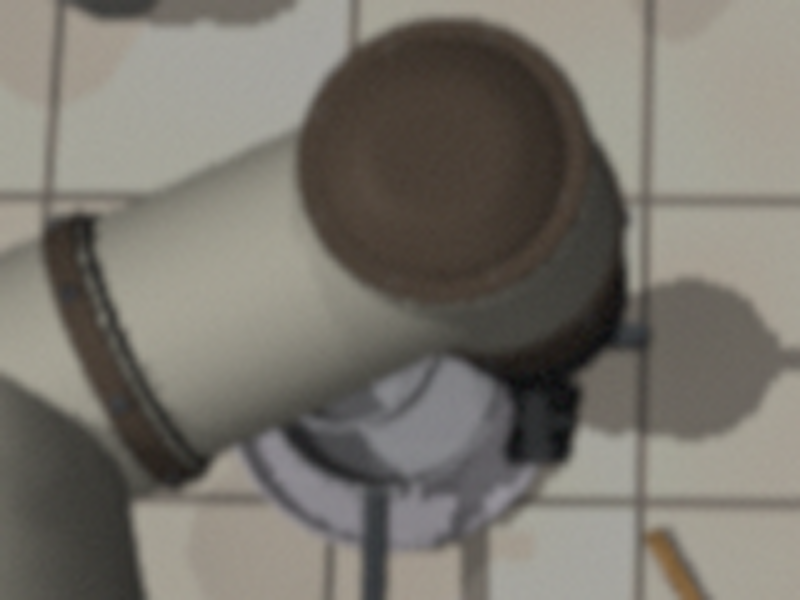

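The arm hides most of pan_c, but the tool is within 1 mm of the target and pan_a's handle at (375,540) is unmoved. I lower it in.

```bash
python3 inch.py '0 0 .045 0 0;0 0 .045 0 0;0 0 .016 0 0;0 0 0 0 0'
python3 inch.py '0 0 .003 0 0;0 0 .003 0 0;0 0 0 0 0'
```

```text
t: 21.35
tcp_pos: [0.5077, 0.0647, 0.0663]
eef_rot: [2.217, -2.221, -0.002]
contact_force: [0.4, -0.5, -1.1]
grip_width: 0.106
finger_force: 88.3
t: 21.72
tcp_pos: [0.5092, 0.0652, 0.0627]
eef_rot: [-2.219, 2.221, -0.002]
contact_force: [-0.1, -1.3, 3.9]
grip_width: 0.107
finger_force: 88.8
```

```bash
python3 inch.py '0 0 0 0 .5;0 0 0 0 .5;0 0 0 0 .5;0 0 -.05 0 .5;0 0 -.05 0 .5'
python3 inch.py '.05 0 -.02 0 .5;.05 0 0 0 .5;.05 .02 0 0 .5;0 .0 0 0 .5'
python3 -c "
from h import *
cv2.imwrite('pics/b2.png',manip.grab_frame('top'))
crop('top',190,150,300,150,2.6,'pics/b3.png',cv2.imread('pics/b2.png'))
goto(.416,-.3393,.11,2.02)"
```

```text
t: 22.35
tcp_pos: [0.508, 0.065, 0.1622]
eef_rot: [2.219, -2.221, -0.001]
contact_force: [0.9, 1.4, -0.8]
grip_width: 0.499
finger_force: 0.0
t: 22.85
tcp_pos: [0.4865, -0.0873, 0.1814]
eef_rot: [2.214, -2.227, -0.002]
contact_force: [-1.0, 0.2, 0.7]
grip_width: 0.499
finger_force: 0.0
t 22.9 tcp [ 0.4875 -0.0861  0.1815] yawY 3.138 q6 -0.16 d [0.2535 0.0705 0.0715] turn 1.1177363554902322
```

View pics/b3.png

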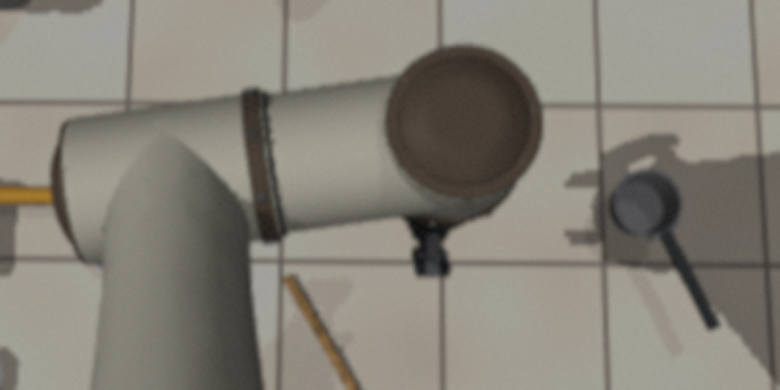

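Pan_d is unmoved, with its rim at (646,202) and handle end at (713,326). I go to it.

```bash
python3 inch.py '.0507 .0141 0 0 .5;.0507 .0141 0 0 .5;.0507 .0141 0 0 .5;.0507 .0141 0 0 .5;.0507 .0141 0 0 .5'|tail -1
python3 inch.py '0 0 0 .186 .5;0 0 0 .186 .5;0 0 0 .186 .5;0 0 0 .186 .5;0 0 0 .186 .5'|tail -1
python3 inch.py '0 0 0 .186 .5;0 0 .04 0 .5;0 0 0 0 .5'
python3 -c "
from h import *
cv2.imwrite('pics/b4.png',manip.grab_frame('top'))
goto(.416,-.3393,.055,2.018)"
```

```text
finger_force: 0.0
finger_force: 0.0
t: 24.52
tcp_pos: [0.4165, -0.3367, 0.1391]
eef_rot: [0.707, -3.056, -0.007]
contact_force: [-0.2, 0.0, 0.4]
grip_width: 0.501
finger_force: 0.0
t 24.57 tcp [ 0.4177 -0.3376  0.1409] yawY 2.026 q6 -0.74 d [ 0.0021 -0.001   0.0859] turn 0.008352301691131991
```

```bash
python3 inch.py '0 0 .04 0 .5;.001 0 .04 0 .5;0 0 .006 0 .5;0 0 0 0 .5'
python3 -c "
from h import *
goto(.416,-.3393,.055,2.018)"
python3 inch.py '0 0 0 0 0;0 0 0 0 0;0 0 0 0 0;0 0 0 0 0' 90
python3 inch.py '0 0 -.04 0 0;0 0 -.04 0 0;0 0 -.05 0 0;0 0 0 0 0'
python3 -c "
from h import *
im=cv2.imread('pics/b4.png') ; crop('top',190,110,300,190,2.6,'pics/b5.png')
f=lambda h:h
goto(.5086+.095*np.cos(-.3),.1623+.095*np.sin(-.3),.15)"
```

```text
t: 25.08
tcp_pos: [0.418, -0.3392, 0.057]
eef_rot: [-0.708, 3.059, -0.003]
contact_force: [-0.1, -0.1, 0.1]
grip_width: 0.499
finger_force: 0.0
t 25.07 tcp [ 0.418  -0.3392  0.057 ] yawY 2.026 q6 -0.74 d [0.0018 0.0008 0.002 ] turn 0.007746053612359027
t: 25.58
tcp_pos: [0.4171, -0.3392, 0.0565]
eef_rot: [-0.707, 3.06, -0.002]
contact_force: [-1.5, -1.5, 3.4]
grip_width: 0.112
finger_force: 88.2
t: 26.08
tcp_pos: [0.4185, -0.3396, 0.1896]
eef_rot: [-0.706, 3.054, -0.008]
contact_force: [0.3, -0.5, -1.3]
grip_width: 0.112
finger_force: 88.2
t 26.12 tcp [ 0.417  -0.3387  0.1869] yawY 2.024 q6 -0.74 d [-0.3711  0.3453  0.0371] turn None
```

View pics/b5.png

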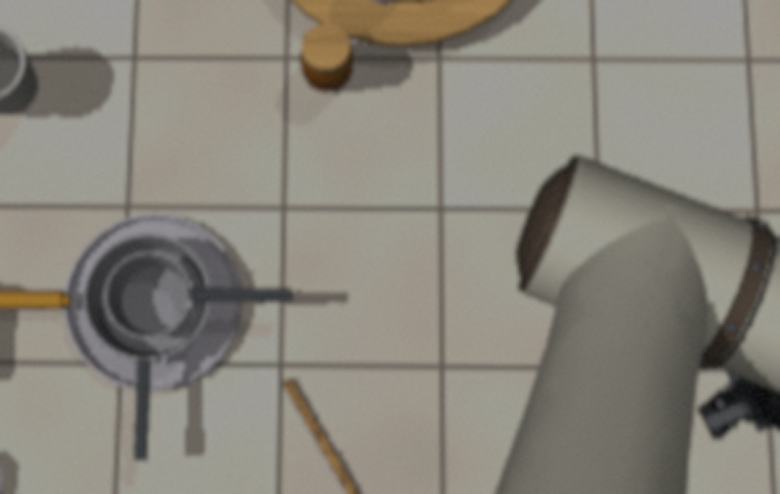

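Pan_c is nested in pan_a with its rim centre at about (153,297) and handle end at (293,295). Pan_d is in the gripper. I compute c's centre.

```bash
python3 -c "
from h import *
f=lambda x,y:(190+x/2.6-.5,110+y/2.6-.5)
c=ray('top',*f(153,297),.051);e=ray('top',*f(293,295),.057);print(c,e,e-c)
im=manip.grab_frame('top')
P=[[c[0]+.041*np.cos(s),e[1]+.134+.041*np.sin(s),.051] for s in np.linspace(0,6.28,60)]
crop('top',200,150,110,110,5,'pics/c6.png',im,proj('top',P))
g=[e[0],e[1]+.134]; print(g)
goto(g[0]+.0944*np.cos(-.3),g[1]+.0944*np.sin(-.3),.15,2.024+2.394)"
```

```text
[0.50666354 0.15721671 0.051     ] [0.50874415 0.02723222 0.057     ] [ 0.00208061 -0.12998449  0.006     ]
[np.float64(0.5087441519567731), np.float64(0.16123222063865525)]
t 26.18 tcp [ 0.416  -0.3382  0.1852] yawY 2.024 q6 -0.74 d [-0.3709  0.3438  0.0357] turn 0.7477143702751468
```

View pics/c6.png

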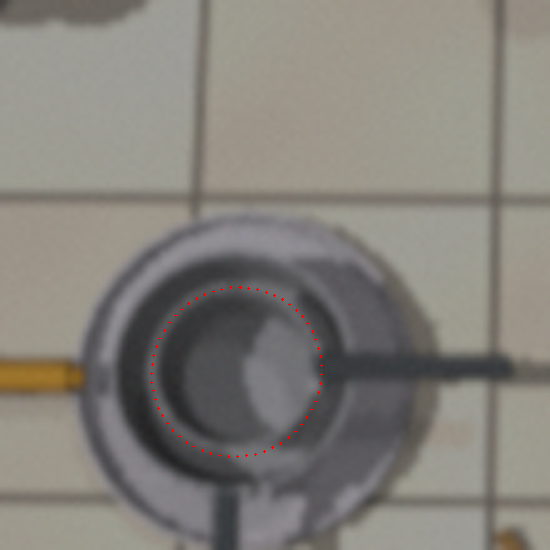

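That is my last picture: the drawn ring lies on pan_c's rim, so c's centre is (0.5087, 0.161). From here I check with numbers only. I carry pan_d over with a −2.394 turn.

```bash
python3 inch.py '-.0412 .0382 0 0 0;-.0412 .0382 0 0 0;-.0412 .0382 0 0 0;-.0412 .0382 0 0 0;-.0412 .0382 0 0 0'|tail -1
python3 inch.py '-.0412 .0382 0 0 0;-.0412 .0382 0 0 0;-.0412 .0382 0 0 0;-.0412 .0382 0 0 0;0 0 0 -.1 0'|tail -1
python3 inch.py '0 0 0 -.184 0;0 0 0 -.184 0;0 0 0 -.184 0;0 0 0 -.184 0;0 0 0 -.184 0'|tail -1
python3 inch.py '0 0 0 -.184 0;0 0 0 -.184 0;0 0 0 -.184 0;0 0 0 -.184 0;0 0 0 -.184 0'|tail -1
python3 inch.py '0 0 0 -.184 0;0 0 0 -.18 0;0 0 0 -.09 0;0 0 0 0 0;0 0 0 0 0'
python3 -c "
from h import *
goto(.5087+.0944*np.cos(-.3),.1612+.0944*np.sin(-.3),.075,2.024+2.394)"
```

```text
finger_force: 88.3
finger_force: 88.3
finger_force: 88.3
finger_force: 88.3
t: 29.3
tcp_pos: [0.5987, 0.1327, 0.1843]
eef_rot: [3.106, -0.462, -0.003]
contact_force: [0.5, -0.0, -1.7]
grip_width: 0.107
finger_force: 88.3
t 29.3 tcp [0.5987 0.1327 0.1843] yawY -1.866 q6 0.79 d [ 0.0002 -0.0008  0.1093] turn -0.0008329753755624836
```

```bash
python3 inch.py '0 -.0008 .05 0 0;0 0 .05 0 0;0 0 .01 0 0;0 0 0 0 0'
python3 inch.py '0 0 .004 0 0;0 0 .002 0 0;0 0 0 0 0'
python3 inch.py '0 0 .002 0 0;0 0 0 0 0'
```

```text
t: 29.8
tcp_pos: [0.5999, 0.1337, 0.0759]
eef_rot: [3.107, -0.46, 0.0]
contact_force: [0.9, -0.6, 0.1]
grip_width: 0.105
finger_force: 88.2
t: 30.18
tcp_pos: [0.5997, 0.1337, 0.0704]
eef_rot: [-3.107, 0.46, -0.002]
contact_force: [-0.1, 0.3, -0.8]
grip_width: 0.107
finger_force: 88.3
t: 30.42
tcp_pos: [0.5996, 0.1337, 0.0678]
eef_rot: [-3.108, 0.46, -0.001]
contact_force: [0.6, 0.2, 0.3]
grip_width: 0.109
finger_force: 88.4
```

```bash
python3 inch.py '0 0 .002 0 0;0 0 0 0 0'
python3 inch.py '0 0 0 0 .5;0 0 0 0 .5;0 0 0 0 .5;0 0 -.05 0 .5;0 0 -.05 0 .5'
python3 -c "
from h import *
goto(.4519,.3641,.16,-1.537)"
```

```text
t: 30.68
tcp_pos: [0.6004, 0.1337, 0.0666]
eef_rot: [-3.107, 0.459, -0.003]
contact_force: [1.2, -1.6, 4.2]
grip_width: 0.108
finger_force: 89.0
t: 31.3
tcp_pos: [0.5989, 0.1334, 0.1658]
eef_rot: [3.106, -0.459, -0.003]
contact_force: [0.7, 0.9, -0.3]
grip_width: 0.5
finger_force: 0.0
t 31.3 tcp [0.5989 0.1334 0.1658] yawY -1.864 q6 0.79 d [-0.2074 -0.1783  0.0059] turn -0.32738186346069
```

Pan_d bottomed out at 0.0666 m, against the predicted 0.0665 m, so it is right down in the nest. I go to the valve, then check the nest numerically with the arm clear of it.

```bash
python3 inch.py '-.0415 -.0357 0 0 .5;-.0415 -.0357 0 0 .5;-.0415 -.0357 0 0 .5;-.0415 -.0357 0 0 .5;-.0415 -.0357 0 0 .5'|tail -1
python3 inch.py '0 0 0 -.164 .5;0 0 0 -.163 .5;0 0 0 0 .5;0 0 0 0 .5'
python3 - <<'E'
from h import *
goto(.4519,.3641,.0664,-1.537)
im=manip.grab_frame("top"); cv2.imwrite("pics/n1.png",im); g=im.max(2)
# darkness along circles around nest centre at handle height
c=np.array([.5086,.162])
for r,z in((.085,.055),(.105,.055),(.118,.055),(.13,.055),(.145,.055)):
    a=np.radians(np.arange(-180,180,3)); p=proj("top",np.c_[c[0]+r*np.cos(a),c[1]+r*np.sin(a),0*a+z])
    v=cv2.remap(g,p[:,0].astype(np.float32)[None],p[:,1].astype(np.float32)[None],1)[0]
    print(r,[(int(np.degrees(t).round()),int(k)) for t,k in zip(a,v) if k<85])
E
```

```text
finger_force: 0.0
t: 32.42
tcp_pos: [0.4525, 0.3643, 0.1655]
eef_rot: [3.141, 0.048, -0.0]
contact_force: [0.2, -0.8, -0.3]
grip_width: 0.502
finger_force: 0.0
t 32.42 tcp [0.4525 0.3643 0.1655] yawY -1.54 q6 0.64 d [-0.0005  0.0002  0.0991] turn -0.003150264173562123
0.085 [(-180, 64), (-177, 77), (-111, 81), (-108, 78), (-105, 77), (-102, 82), (-96, 81), (-93, 56), (-90, 43), (-87, 52), (-84, 78), (-18, 62), (-15, 66), (177, 73)]
0.105 [(-180, 66), (-93, 71), (-90, 42), (-18, 62), (-15, 70)]
0.118 [(-180, 65), (-123, 78), (-93, 77), (-90, 40), (-45, 82), (-18, 67), (-15, 72)]
0.13 [(-180, 66), (-120, 82), (-108, 81), (-105, 78), (-93, 80), (-90, 45)]
0.145 [(-180, 68), (-120, 76), (-117, 79), (117, 83)]
```

The handles lie at 180°, −90° and −17°, and end where they should, so the fan is good. Now I grip the lever and turn it to half open.

```bash
python3 inch.py '0 0 .05 0 .5;0 0 .045 0 .5;0 0 .004 0 .5;0 0 0 0 .5' 25|tail -1
python3 inch.py '0 0 0 0 0;0 0 0 0 0;0 0 0 0 0;0 0 0 0 0'
python3 -c "
from h import *
goto(.4519,.3641,.0664,-1.537)"
python3 inch.py '.0007 -.0085 0 .157 0;.0007 -.0085 0 .157 0;.0007 -.0085 0 .157 0;.0007 -.0085 0 .157 0;.0007 -.0085 0 .157 0'|tail -1
python3 inch.py '0 0 0 0 0;0 0 0 0 0'
python3 -c "
from h import *
goto(.4519,.3641,.0664,-1.571-.785)"
```

```text
finger_force: 0.0
t: 33.48
tcp_pos: [0.4532, 0.3645, 0.0685]
eef_rot: [-3.14, -0.051, -0.003]
contact_force: [-0.5, -2.3, 6.4]
grip_width: 0.134
finger_force: 24.2
t 33.48 tcp [0.4532 0.3645 0.0685] yawY -1.538 q6 0.65 d [-0.0013  0.0004  0.0021] turn -0.0011884607479528686
finger_force: 24.2
t: 34.35
tcp_pos: [0.4683, 0.4023, 0.0685]
eef_rot: [2.922, -1.154, 0.002]
contact_force: [2.1, -4.8, 7.4]
grip_width: 0.133
finger_force: 24.8
t 34.35 tcp [0.4683 0.4023 0.0685] yawY -2.323 q6 -0.16 d [0.0142 0.0391 0.0021] turn 0.032795409702718104
```

The lever reads between 0.75 and 0.81 rad. I let go and wait about 5.6 s, then grip and shut.

```bash
for i in 1; do
python3 inch.py '0 0 0 0 .4;0 0 0 0 .4;0 0 0 0 .4;0 0 0 0 .4;0 0 0 0 .4'|tail -1
python3 inch.py '0 0 0 0 .4;0 0 0 0 .4;0 0 0 0 .4;0 0 0 0 .4;0 0 0 0 .4'|tail -1
python3 inch.py '0 0 0 0 .4;0 0 0 0 .4;0 0 0 0 .4;0 0 0 0 .4;0 0 0 0 .4'|tail -1
python3 inch.py '0 0 0 0 .4;0 0 0 0 .4;0 0 0 0 .4;0 0 0 0 .4;0 0 0 0 .4'|tail -1
python3 inch.py '0 0 0 0 .4;0 0 0 0 .4;0 0 0 0 .4;0 0 0 0 .4;0 0 0 0 .4'|tail -1
python3 inch.py '0 0 0 0 .4;0 0 0 0 .4;0 0 0 0 .4;0 0 0 0 .4;0 0 0 0 .4'|tail -1
python3 inch.py '0 0 0 0 .4;0 0 0 0 .4;0 0 0 0 .4;0 0 0 0 .4;0 0 0 0 .4'|tail -1
python3 inch.py '0 0 0 0 .4;0 0 0 0 .4;0 0 0 0 .4;0 0 0 0 .4;0 0 0 0 .4'|tail -1
python3 inch.py '0 0 0 0 .4;0 0 0 0 .4;0 0 0 0 .4;0 0 0 0 .4;0 0 0 0 .4'; done
python3 inch.py '0 0 0 0 0;0 0 0 0 0;0 0 0 0 0;0 0 0 0 0'
python3 inch.py '.0007 .0085 0 -.157 0;.0007 .0085 0 -.157 0;.0007 .0085 0 -.157 0;.0007 .0085 0 -.157 0;.0007 .0085 0 -.157 0'|tail -1
python3 inch.py '0 .004 0 -.08 0;0 0 0 0 0;0 0 0 0 0'
python3 -c "
from h import *
goto(.4519,.3641,.0664,-1.537)"
```

```text
finger_force: 0.0
finger_force: 0.0
finger_force: 0.0
finger_force: 0.0
finger_force: 0.0
finger_force: 0.0
finger_force: 0.0
finger_force: 0.0
t: 39.98
tcp_pos: [0.4673, 0.4034, 0.0666]
eef_rot: [2.922, -1.153, 0.0]
contact_force: [0.3, 0.1, 0.0]
grip_width: 0.405
finger_force: 0.0
t: 40.48
tcp_pos: [0.467, 0.4031, 0.0667]
eef_rot: [2.921, -1.153, -0.001]
contact_force: [-1.3, -1.4, 2.3]
grip_width: 0.133
finger_force: 28.5
finger_force: 35.1
t: 41.48
tcp_pos: [0.4518, 0.3636, 0.0668]
eef_rot: [-3.13, -0.166, -0.0]
contact_force: [-8.9, 8.6, 2.2]
grip_width: 0.132
finger_force: 65.7
t 41.48 tcp [0.4518 0.3636 0.0668] yawY -1.465 q6 0.73 d [ 0.0002 -0.0005  0.0004] turn 0.072416832177427
```

The lever is pressed on its stop. I ease the twist, release, lift clear, then check the lever and the nest by pixel samples.

```bash
python3 inch.py '0 0 0 .07 0;0 0 0 0 .5;0 0 0 0 .5;0 0 0 0 .5;0 0 0 0 .5'|tail -1
python3 inch.py '0 0 -.05 0 .5;0 0 -.06 0 .5;-.05 -.03 -.04 0 .5;-.04 -.05 0 0 .5;0 -.05 0 0 .5'
python3 inch.py '0 0 0 0 .5;0 0 0 0 .5;0 0 0 0 .5'|tail -1
python3 - <<'E'
from h import *
im=manip.grab_frame("top"); cv2.imwrite("pics/n2.png",im); g=im.max(2)
v2=cv2.imread("pics/b2.png").max(2)  # not used for lever
def samp(c,r,z,a):
    p=proj("top",np.c_[c[0]+r*np.cos(a),c[1]+r*np.sin(a),0*a+z]).astype(np.float32)
    return cv2.remap(im,p[:,0][None],p[:,1][None],1)[0].astype(int)
a=np.radians(np.arange(140,222,3))
for r in(.055,.068,.076):
    v=samp((.5065,.3625),r,.068,a); print(r,[(int(np.degrees(t).round()),int(k[2]),int(k[2]-k[0])) for t,k in zip(a,v)])
a=np.radians(np.arange(-180,180,3))
for r in(.105,.118,.13,.145):
    v=samp((.5086,.162),r,.055,a).max(1); print(r,[(int(np.degrees(t).round()),int(k)) for t,k in zip(a,v) if k<76])
E
```

```text
finger_force: 0.0
t: 42.72
tcp_pos: [0.3623, 0.4828, 0.2138]
eef_rot: [-3.139, -0.071, -0.001]
contact_force: [1.3, -0.0, 1.2]
grip_width: 0.501
finger_force: 0.0
finger_force: 0.0
0.055 [(140, 152, 18), (143, 152, 19), (146, 152, 19), (149, 151, 18), (152, 151, 18), (155, 151, 18), (158, 151, 18), (161, 152, 18), (164, 151, 18), (167, 151, 18), (170, 144, 14), (173, 134, 5), (176, 128, -3), (179, 119, -2), (182, 94, -3), (185, 66, -1), (188, 82, 6), (191, 128, 15), (194, 151, 18), (197, 151, 18), (200, 151, 18), (203, 152, 19), (206, 151, 18), (209, 151, 18), (212, 152, 21), (215, 149, 17), (218, 140, 17), (221, 115, 14)]
0.068 [(140, 153, 18), (143, 151, 18), (146, 150, 17), (149, 144, 17), (152, 132, 17), (155, 120, 15), (158, 117, 15), (161, 119, 14), (164, 128, 15), (167, 134, 16), (170, 138, 17), (173, 134, 10), (176, 128, -1), (179, 120, -3), (182, 90, -1), (185, 66, 2), (188, 111, 13), (191, 134, 16), (194, 132, 16), (197, 126, 15), (200, 118, 14), (203, 116, 14), (206, 124, 15), (209, 130, 17), (212, 117, 13), (215, 119, 13), (218, 142, 16), (221, 150, 17)]
0.076 [(140, 145, 17), (143, 128, 16), (146, 119, 15), (149, 126, 15), (152, 139, 15), (155, 149, 17), (158, 152, 17), (161, 153, 18), (164, 153, 18), (167, 152, 19), (170, 153, 19), (173, 149, 15), (176, 132, 3), (179, 119, -4), (182, 86, -2), (185, 75, 7), (188, 137, 17), (191, 152, 18), (194, 153, 19), (197, 151, 18), (200, 152, 18), (203, 152, 17), (206, 139, 17), (209, 110, 13), (212, 112, 14), (215, 117, 14), (218, 132, 16), (221, 147, 18)]
0.105 [(-180, 40), (-177, 65), (-90, 63), (-18, 60), (-15, 68), (168, 73), (177, 58)]
0.118 [(-180, 40), (-177, 74), (-90, 62), (-18, 64), (-15, 69), (177, 62)]
0.13 [(-180, 41), (-90, 62), (171, 75), (177, 70)]
0.145 [(-180, 42), (-120, 75), (171, 74)]
```

The lever lies at about 178–180°, so it is shut, and the nest is unchanged. I hand the job in.

```bash
python3 -c "
from bench import manip
print(manip.job_done())"
```

```text
the job is handed in; nothing more can be done
None
```

I handed the job in at about 43 s: the three pans present (a, c, d) are nested and fanned in the tray, and the valve was held half open for over 5 s, then shut again; the hand-in returned no verdict.

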